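# Clear the print catch tray and aim the watch mirror at its marker

### The arm

A 6-joint arm with a two-finger parallel gripper is mounted at the origin on the work surface. World frame = base frame: x ahead of the robot, y to its left, z up, the work surface at z = 0. Lengths are in mm, angles in rad, forces in N, time in s.
With the tool pointing down it reaches from about 300 to 775 mm from the base axis. Payload 14.6 kg.
Tool frame: the origin (TCP) lies on the front face of the gripper's body, between the roots of the fingers; the fingertips stand 97 mm ahead of it and the grasp point (between the pads) lies 78 mm ahead of it; z points along the fingers, y is the line along which they close (so a half turn about z gives the same grasp; the last joint's range is limited). The gripper opens to 94 mm and grips with 3 to 60 N. Pads are 16 mm wide; open, the fingers measure 119 mm over their backs; the gripper's body (75 mm by 177 mm) begins 78 mm behind the grasp point.
Start: joints at [1.244, 0.3, 1.521, -0, 1.321, -0.067], TCP at [141.286, 531.534, 302.646] pointing down, gripper open.
Joint ranges: [-3.03, 3.03], [-0.79, 2.21], [0.23, 2.52], [-1.04, 4.18], [0, 3.07], [-2.55, 2.55]. Speed limits (rad/s): [2.22, 2.22, 2.57, 3.14, 3.14, 3.14].

### API

Orientations are given as [roll, pitch, yaw] about the fixed x, y, z axes, in that order (R = Rz(yaw) Ry(pitch) Rx(roll)).
In Python, from cell import * gives the robot as it stands.
- The arm moves only by the tool carry_out, never from a script. Its arguments are lists of equal length, an entry for each row: "slide": the shift along the world's x, y, z scaled (see below), a list of three; "dr": the turn, a rotation vector about the world's x, y, z scaled (see below), a list of three; "gripper": the opening in per cent of the stroke, from 0 (shut) to 100 (fully open). A call has 1 to 10 rows; each row is the pose to reach, as a shift and turn from the pose commanded when the call began, turning the shorter way round; what a row does not reach only later rows make up. The controller multiplies each number of a shift by 0.25 m and each number of a turn by 360 degrees. A row lasts 1/12 s, in which the tool goes at most 41.7 mm and 7.16 degrees, less where a joint would pass 70% of its speed; a pose out of reach is approached as far as the arm can. A call with a number of a shift or a turn outside -1 to 1 is refused whole. A call with a gripper value outside its range is refused whole. The fingers move at their own pace and stop on an object; "newtons" is the grip in N (left out, the last holds). Time passes only in rows, so rows that repeat a pose let the fingers close. It gives the time, the measured TCP pose, the force, the opening and the grip force at its end, in the units of the state.
- read_state(): the state, without advancing time (a new reading comes with each control period).
- camera(name): name is "scene" or "side" or "wrist"; returns the picture (480x640x3 uint8, red, green, blue); there is no depth.
- camera_model(name): a dict with "vfov" (degrees; the focal length in pixels is half the picture's height over the tangent of half this angle, whatever the lens; pixels are square), "cx", "cy" (the principal point, pixels), "R" (3x3) and "t" (3): a world point X has camera coordinates R X + t. Camera axes: x right, y down, z forward; pixel columns grow to the right and rows downward; lengths in mm; the calibration is good to about 2 mm. A picture is of the moment at which its call begins: read the wrist's pose just before it. camera_model takes no time and is no camera call; for the wrist camera it gives the pose at the moment of the call.
- sign_off(): hands the job in; it is judged then, once.
The state is a dict: "clock": time; "joints": joint angles; "qd": joint speeds; "effort": joint torques, N m; "eef_pos": TCP position; "eef_rot": TCP orientation; "wrist_force": force on the tool from outside, world axes, zero at the start; "moment": the same for the moment, N m; "finger_gap": finger opening in mm; "finger_force": force on a finger pad.
Only numpy, scipy, OpenCV 4.12 (cv2) and the standard library are available. Lean on these libraries where they do the work, as an engineer would, in place of code of your own. Each camera call takes 0.05 s, during which the arm holds its last target. There are 200 camera calls.

### The job

Move the two finished prints (the orange bracket and the green nozzle) from the grey catch tray into the white tote, setting them down rather than dropping them. Then turn the sprung mirror by its orange fin until the webcam on the rail sees the red marker ball of the emptied tray in the middle of the mirror, and finish while still gripping the fin and holding the mirror steady at that angle. Leave everything else on the table where it is.

Things in the scene. Friction and masses are not known exactly. Their poses are not given: they have to be found in the camera images.
- rig: Fixed rig: a 280 x 30 mm aluminium rail, 12 mm high, with a round grey base (90 mm across) and post carrying the mirror at one end and a black webcam (75 mm wide, top 112 mm high) at the other. Origin on the table on the mirror's upright turning axis; x points along the rail to the webcam, whose lens is 235 mm from the axis and 96 mm high; z up.
- mirror (a joint): Mirror angle about its upright axis, -1.4 to 1.4 rad, anticlockwise from above positive. At 0 it squarely faces the webcam (normal = rig's x); a weak spring (0.06 N m/rad) returns it there when let go. Mirror 72 mm wide, 50 high, centre 96 mm above the table, face on the axis. Through its centre the webcam sees along a level line at twice this angle from the rig's x.
- fin (a point): Orange grip fin above the mirror, turning with it: 10 mm thick, 36 mm wide, from 135 to 171 mm above the table, on the turning axis. This point is inside it, 15 mm below its top. Its x is the mirror's normal and the direction of the 10 mm thickness (pinch along it), y runs along the 36 mm width, z up.
- needle_sight (a point): Point on the turning axis at the mirror's centre, 96 mm up; its x points along the line in which the webcam sees by way of the mirror's centre. It turns with the thin yellow red-tipped needle, 95 mm long, 34 mm up, under the mirror, geared two to one to the mirror to show that line; at mirror angle 0 it points to the webcam. The needle itself obstructs nothing.
- marker (a point): Centre of the red marker ball, 44 mm across, 96 mm above the table, on a thin post at the +x end of the catch tray.
- tray: Fixed grey catch tray, 240 (x) by 160 (y) mm, walls 25 mm high and 4 mm thick, floor 4 mm thick. Origin at the centre of its underside; the marker ball stands 134 mm out along its +x.
- tote: White open tote, loose, 1.2 kg, 240 (x) by 180 (y) by 85 mm high, walls 4 mm, floor about 4 mm thick. Origin at the centre of its underside, z up.
- bracket: Orange printed bracket standing in the tray, 30 to 65 g: foot 50 (x) by 32 (y) by 10 mm; in its middle an upright web 12 (x) by 32 (y) mm, 56 mm high in all, with a small rib either side (6 mm wide, to 16 mm out in x, up to 32 mm high). Origin at the centre of its underside, z up. Pinch the web along x (12 mm) or y (32 mm).
- nozzle: Green printed round nozzle body standing in the tray, 30 to 55 g: foot 48 mm across, above 16 mm a cylinder 34 mm across, 56 mm high in all. Origin at the centre of its underside, z up.
- jar: Bystander: jar with green lid, 60 mm across, 70 high; origin at the underside.
- glue: Bystander: blue glue stick, 28 mm across, 90 high, upright; origin at the underside.
- driver: Bystander: screwdriver lying on the table near the robot; origin under its middle, x along it.
- usb: Bystander: black memory stick, 16 mm thick, lying near the robot; origin under its middle.
Things that resemble listed ones, but are neither listed nor needed, are in the scene too. What is meant by the bracket is not brown, and is the smaller of those in its own colour. What is shaped like the nozzle but blue or yellow is not meant.

How it is judged (in metres and radians):
On the way, in this order (a step that is already met when the one before it is completed fails the run):
1. both prints lie in the tote, let go (x of bracket in the frame of tote between -0.116 and 0.116 m and y of bracket in the frame of tote between -0.086 and 0.086 m and z of bracket in the frame of tote between 0 and 0.07 m and linear speed of each of bracket, nozzle below 0.05 m/s and contact force between the fingers and bracket below 0.1 N and x of nozzle in the frame of tote between -0.116 and 0.116 m and y of nozzle in the frame of tote between -0.086 and 0.086 m and z of nozzle in the frame of tote between 0 and 0.07 m and contact force between the fingers and nozzle below 0.1 N), for 0.2 s.
2. the mirror is held by the fingers so that the line of sight meets the marker ball (y of marker in the frame of needle_sight between -0.022 and 0.022 m and x of marker in the frame of needle_sight above 0.1 m and velocity of joint mirror between -0.1 and 0.1 rad/s and contact force between the fingers and rig above 1 N), for 0.5 s.
At the end, for the whole second after the job is handed in: Both prints rest in the tote, released; the fingers still grip the mirror's fin (over 1 N), the mirror is still, and the webcam's line of sight by way of the mirror's centre passes within 22 mm of the marker ball's centre (that is, it meets the ball) (all of step 1 and all of step 2); the arm keeps its last pose, push and grip.
It fails at once if a bystander was moved more than 30 mm (distance of any of jar, glue, driver, usb from where it was at the start of the episode above 0.03 m).
It fails at once if the tote was pushed more than 60 mm (distance of tote from where it was at the start of the episode above 0.06 m).
It fails at once if the bracket was dropped or thrown (loose and faster than 1 m/s, a fall of 5 cm) (linear speed of bracket above 1 m/s and contact force between the fingers and bracket below 0.01 N).
It fails at once if the nozzle was dropped or thrown (loose and faster than 1 m/s, a fall of 5 cm) (linear speed of nozzle above 1 m/s and contact force between the fingers and nozzle below 0.01 N).
It also fails if it takes over 72 s, if anything falls off the work surface, if the arm or the gripper's body presses on something with over 40 N, if the wrist force passes 120 N, or if a joint passes its speed limit or range.

## Working session

There is one attempt and no reset: what is moved stays moved. The work goes in short steps, Python scripts to look and compute and a tool call to move; the robot and the scene stay as the last step left them, time stands still between calls to the robot, and variables do not carry over. Pictures are saved under pics/ and viewed, at most 10 in all, crops included, and the job is handed in when it is done.

Besides the shell and the picture viewer there is one more tool, called after ">>>" as name(argument=value, ...) on one line, values as JSON. carry_out: Moves the arm, as the interface text tells. Its arguments: {"type":"object","properties":{"slide":{"type":"array","items":{"type":"array","items":{"type":"number","minimum":-1,"maximum":1}}},"dr":{"type":"array","items":{"type":"array","items":{"type":"number","minimum":-1,"maximum":1}}},"gripper":{"type":"array","items":{"type":"number"}},"newtons":{"type":"number"}},"required":["slide","dr","gripper"]}

```bash
mkdir -p pics; ls; cat > h.py <<'E'
from cell import *
import numpy as np, cv2
def snap(n,f):
    m=camera_model(n); im=camera(n); cv2.imwrite(f'pics/{f}.png',im[:,:,::-1]); np.savez(f'pics/{f}.npz',im=im,R=m['R'],t=m['t'],v=m['vfov'],c=[m['cx'],m['cy']]); return im,m
def load(f):
    d=np.load(f'pics/{f}.npz'); return d['im'],dict(R=d['R'],t=d['t'],vfov=float(d['v']),cx=d['c'][0],cy=d['c'][1])
def ray(m,u,v,h=480):
    f=h/2/np.tan(np.radians(m['vfov']/2)); R=np.array(m['R']); t=np.array(m['t'])
    return -R.T@t, R.T@np.array([(u-m['cx'])/f,(v-m['cy'])/f,1])
def onz(m,u,v,z):
    o,d=ray(m,u,v); return o+d*(z-o[2])/d[2]
def proj(m,X,h=480):
    f=h/2/np.tan(np.radians(m['vfov']/2)); c=np.array(m['R'])@np.array(X)+np.array(m['t'])
    return np.array([m['cx']+f*c[0]/c[2],m['cy']+f*c[1]/c[2]])
def blobs(im,lo,hi,amin=60):
    hsv=cv2.cvtColor(im,cv2.COLOR_RGB2HSV); k=cv2.inRange(hsv,np.array(lo),np.array(hi))
    n,l,s,c=cv2.connectedComponentsWithStats(k)
    return [(c[i].round(1).tolist(),s[i].tolist()) for i in range(1,n) if s[i][4]>=amin],l
def tri(a,b):
    A=[];B=[]
    for o,d in (a,b):
        d=d/np.linalg.norm(d);P=np.eye(3)-np.outer(d,d);A.append(P);B.append(P@o)
    return np.linalg.lstsq(np.vstack(A),np.hstack(B),rcond=None)[0]
E
python3 - <<'E'
from h import *
for n in('scene','side','wrist'):
    im,m=snap(n,n+'0'); print(n,m['vfov'],m['cx'],m['cy'],ray(m,320,240)[0].round(0),ray(m,320,240)[1].round(2))
print(read_state())
a=np.hstack([load('scene0')[0],load('side0')[0]]); cv2.imwrite('pics/both.png',cv2.resize(a,(800,300))[:,:,::-1])
E
```

```text
pics
scene 42.308220463558136 318.67033349121954 242.51083095493138 [ 950.  735. 1226.] [-0.31 -0.52 -0.79]
side 46.50093184051858 312.83196225581446 236.26716378439258 [ -21. -743.  849.] [ 0.47  0.62 -0.63]
wrist 66.7832902105248 322.12617151704757 239.10949150419603 [ 75. 549. 385.] [ 0.23 -0.07 -0.97]
{'clock': 0.15, 'joints': array([ 1.24438587e+00,  3.00330071e-01,  1.52143860e+00, -4.70832111e-05,
        1.32071067e+00, -6.66018998e-02]), 'qd': array([ 0.00041613,  0.00024997, -0.00231459, -0.0015411 ,  0.00016574,
       -0.00082773]), 'effort': array([ 1.25166862e-03, -5.31967771e+01, -3.52817810e+01,  7.07851653e-02,
        2.36078206e-02, -9.19770901e-05]), 'eef_pos': array([141.26601242, 531.42610655, 302.22393189]), 'eef_rot': array([-3.14070490e+00, -1.35040631e-05,  2.88179576e+00]), 'wrist_force': array([ 0.11755135,  0.07485413, -0.27360486]), 'moment': array([-0.02997762,  0.05141644, -0.01652806]), 'finger_force': 0.0, 'finger_gap': 94.09492584552538}
```

View pics/scene0.png

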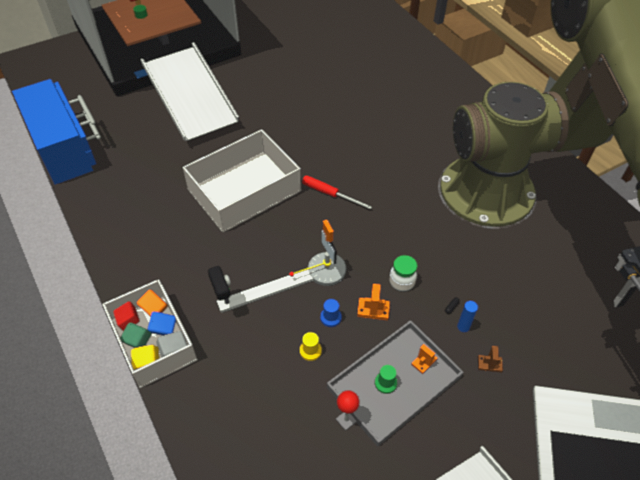

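View pics/side0.png

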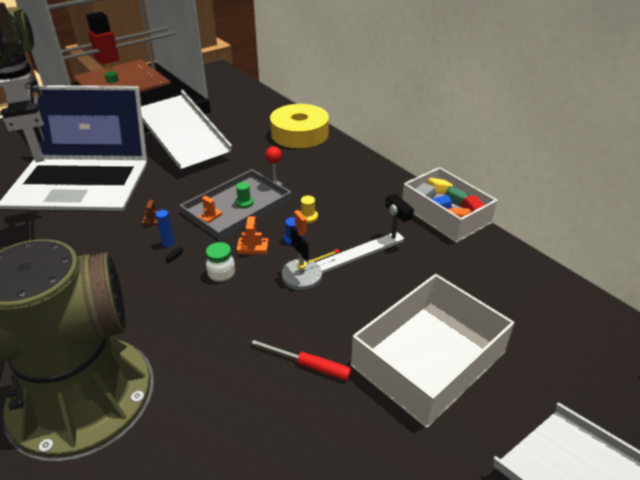

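The scene view shows these possible targets:
- **Bracket:** the small orange one in the tray (425,358), the larger orange one on the table (374,303) and the brown one (491,359). I choose (425,358).
- **Nozzle:** green in the tray (387,378), blue (331,312) and yellow (311,346). I choose the green one.
- **Tote:** the empty white one (243,180) and the smaller bin of cubes (150,332). I choose the empty one.

The red marker ball is at (348,401), the fin at (327,231) and the webcam at (218,280).

```bash
python3 - <<'E'
from h import *
S,ms=load('scene0'); D,md=load('side0')
R={'orange':((5,170,90),(16,255,255)),'green':((55,100,40),(85,255,255)),'red':((0,190,90),(4,255,255)),'yellow':((22,150,90),(32,255,255))}
for k,(lo,hi) in R.items():
    for n,im in(('s',S),('d',D)):
        for c,s in blobs(im,lo,hi,40)[0]: print(k,n,c,s)
b=np.array
# ground points
for nm,u,v,z in [('br top s',427,349,60),('noz top',387,371,60),('rig base',327,268,12),('jar',405,265,70),('glue',471,307,90),('tote TL',184,168,85),('tote T',263,132,85),('tote R',300,176,85),('tote B',222,202,85),('tray L',329,383,25),('tray T',409,323,25),('tray R',462,373,25),('tray B',380,440,25),('usb',452,305,8),('bigbr',374,308,5)]:
    print(nm,onz(ms,u,v,z).round(0))
print('ball',tri(ray(ms,348,401),ray(md,274,155)).round(1))
cr=cv2.resize(S[290:450,320:500],(720,640))[:600]; cv2.imwrite('pics/c1.png',cr[:,:,::-1])
E
```

```text
orange s [327.8, 230.0] [323, 219, 11, 23, 148]
orange s [373.9, 305.4] [357, 284, 33, 36, 716]
orange s [153.3, 302.6] [137, 290, 30, 25, 160]
orange s [424.2, 359.0] [412, 345, 25, 28, 365]
orange d [209.1, 209.4] [200, 196, 21, 26, 290]
orange d [461.3, 210.9] [450, 207, 22, 9, 113]
orange d [300.5, 221.5] [294, 210, 13, 25, 201]
orange d [251.7, 239.5] [236, 216, 33, 38, 763]
green s [140.1, 11.1] [134, 5, 13, 13, 133]
green s [404.8, 265.2] [393, 255, 25, 22, 413]
green s [134.6, 335.3] [121, 324, 30, 23, 433]
green s [386.2, 379.2] [375, 365, 22, 28, 485]
green d [111.0, 76.4] [105, 72, 12, 10, 98]
green d [243.2, 195.1] [236, 182, 17, 26, 334]
green d [455.8, 194.5] [447, 187, 20, 17, 186]
green d [217.9, 251.3] [205, 242, 26, 20, 422]
red s [319.6, 185.6] [303, 176, 35, 21, 321]
red s [125.4, 314.7] [114, 302, 24, 27, 390]
red s [347.5, 401.6] [337, 391, 22, 22, 364]
red d [100.0, 33.9] [88, 31, 25, 7, 62]
red d [273.2, 153.2] [266, 146, 16, 15, 183]
red d [471.4, 202.6] [462, 196, 21, 14, 184]
red d [324.5, 365.3] [298, 352, 53, 28, 692]
yellow s [314.8, 266.2] [294, 260, 37, 14, 66]
yellow s [310.1, 346.6] [299, 332, 23, 29, 510]
yellow s [143.4, 355.3] [131, 345, 28, 24, 486]
yellow d [298.8, 125.2] [270, 104, 58, 44, 2151]
yellow d [439.5, 184.5] [428, 178, 24, 15, 212]
yellow d [308.9, 207.8] [301, 195, 17, 28, 338]
yellow d [322.9, 256.0] [311, 251, 24, 10, 63]
br top s [441. 324.  60.]
noz top [541. 324.  60.]
rig base [499.  13.  12.]
jar [362. 129.  70.]
glue [313. 300.  90.]
tote TL [ 684. -391.   85.]
tote T [ 449. -411.   85.]
tote R [ 442. -221.   85.]
tote B [ 649. -239.   85.]
tray L [649. 274.  25.]
tray T [422. 240.  25.]
tray R [395. 394.  25.]
tray B [623. 427.  25.]
usb [301. 243.   8.]
bigbr [460. 159.   5.]
ball [655.5 350.2  96. ]
```

View pics/c1.png

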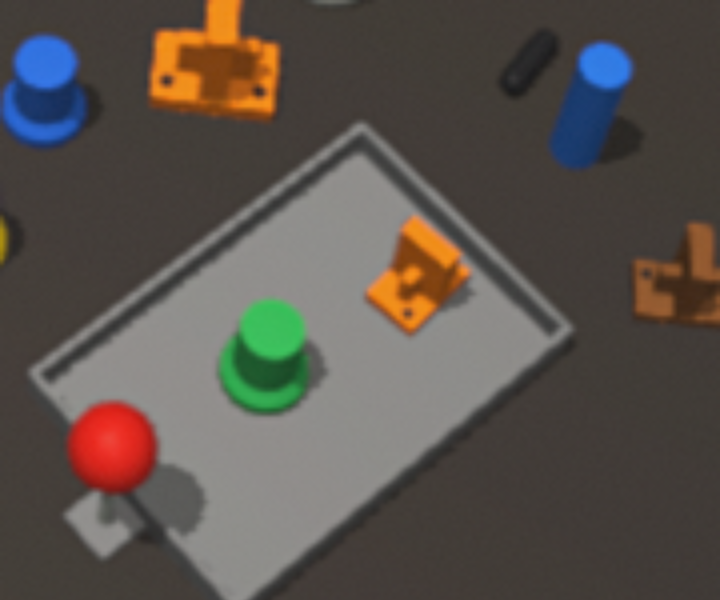

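The crop confirms the choice: a small orange bracket at about (424,359) full-frame, with the green nozzle at (387,379) in the tray beside it. Next I work out the angles, then move.

```bash
python3 - <<'E'
from h import *
S,ms=load('scene0'); D,md=load('side0')
f=lambda u,v,z:onz(ms,320+u/4,290+v/4,z)
a=f(408,222,60);b=f(458,256,60); print('web',a.round(0),b.round(0),((a+b)/2).round(0),np.degrees(np.arctan2(*(b-a)[1::-1])))
ball=tri(ray(ms,347.5,401.6),ray(md,273.2,153.2)); print('ball',ball)
nz=f(272,330,60); print('noz',nz)
print('jarx',tri(ray(ms,404.8,265.2),ray(md,217.9,251.3)))
print('fin',tri(ray(ms,327.8,230),ray(md,300.5,221.5)))
hsv=cv2.cvtColor(S,cv2.COLOR_RGB2HSV)
# needle tip
k=blobs(S,(0,150,60),(6,255,255),3)[0]; print([x for x in k if 250<x[0][0]<340 and 240<x[0][1]<300])
print(onz(ms,292.5,274.5,34), 'webcam', onz(ms,217,268,112),onz(ms,222,305,12))
E
```

```text
web [445. 312.  60.] [434. 341.  60.] [439. 327.  60.] 110.65208504952473
ball [656.72010425 352.86576782  99.79838569]
noz [541.32307936 327.75122663  60.        ]
jarx [361.23775847 126.69090815  65.51450698]
fin [499.68077887   9.74447108 154.12227816]
[([290.9, 273.4], [289, 272, 5, 4, 14])]
[586.51921463   2.40195634  34.        ] webcam [745.31164903 -46.85132705 112.        ] [759.83673979 -17.10113371  12.        ]
```

>>> carry_out(slide=[[0.17, -0.1, 0], [0.34, -0.2, 0], [0.5, -0.3, 0], [0.66, -0.4, 0], [0.8, -0.5, 0], [0.92, -0.56, 0], [1, -0.6, 0], [1, -0.6, 0]], dr=[[0, 0, 0], [0, 0, 0], [0, 0, 0], [0, 0, 0], [0, 0, 0], [0, 0, 0], [0, 0, 0], [0, 0, 0]], gripper=[100, 100, 100, 100, 100, 100, 100, 100])

```text
clock: 0.82
eef_pos: [396.0, 378.1, 302.3]
eef_rot: [-3.141, 0.001, 2.877]
wrist_force: [-0.1, -0.3, -0.6]
finger_gap: 93.9
finger_force: 0.0
```

>>> carry_out(slide=[[0.15, -0.08, 0], [0.3, -0.15, 0], [0.4, -0.2, 0], [0.4, -0.2, 0], [0.4, -0.2, 0]], dr=[[0, 0, 0.02], [0, 0, 0.04], [0, 0, 0.06], [0, 0, 0.07], [0, 0, 0.07]], gripper=[100, 100, 100, 100, 100])

```text
clock: 1.23
eef_pos: [492.2, 330.7, 301.9]
eef_rot: [-3.141, -0.001, -2.96]
wrist_force: [-0.6, 0.8, -0.2]
finger_gap: 94.6
finger_force: 0.0
```

```bash
python3 - <<'E'
from h import *
im,m=snap('wrist','w1'); s=read_state(); print(s['eef_pos'],s['eef_rot'])
for k,lo,hi in(('o',(5,170,60),(16,255,255)),('g',(50,100,40),(85,255,255)),('r',(0,190,60),(4,255,255))):
    print(k,[(c,q,onz(m,*c,40).round(0)) for c,q in blobs(im,lo,hi,100)[0]])
E
```

```text
[491.31311993 331.38858977 302.1021074 ] [-3.14137674e+00 -1.02194603e-03 -2.96389959e+00]
o [([442.9, 41.1], [427, 22, 32, 39, 505], array([316., 404.,  40.])), ([417.6, 66.9], [398, 48, 35, 39, 527], array([340., 387.,  40.])), ([152.3, 159.6], [99, 121, 104, 81, 4403], array([461., 165.,  40.])), ([327.2, 166.0], [310, 144, 35, 52, 1305], array([438., 325.,  40.]))]
g [([99.3, 28.9], [61, 0, 77, 63, 4023], array([360., 112.,  40.])), ([308.9, 266.7], [288, 241, 44, 54, 1799], array([537., 325.,  40.]))]
r [([312.9, 410.1], [290, 388, 47, 42, 1647], array([699., 358.,  40.]))]
```

View pics/w1.png

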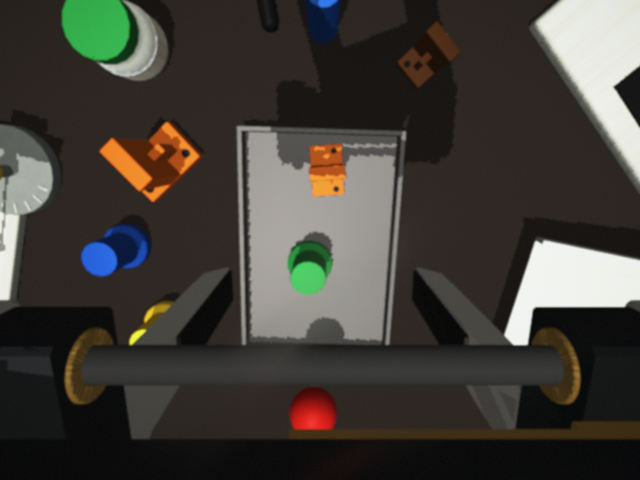

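The wrist view shows the bracket at (327,167) with its web across the image, the nozzle top at (309,278), the tray upright in view, and the ball at (313,410).

```bash
python3 - <<'E'
from h import *
im,m=load('w1')
_,l=blobs(im,(5,170,60),(16,255,255),100); 
k=(l==l[185,327]).astype(np.uint8) if l[185,327] else None
k=cv2.morphologyEx(cv2.inRange(cv2.cvtColor(im,cv2.COLOR_RGB2HSV),np.array((4,150,50)),np.array((18,255,255)))[135:205,300:355],cv2.MORPH_CLOSE,np.ones((5,5)))
p=cv2.findNonZero(k); r=cv2.minAreaRect(p); c=cv2.boxPoints(r)+[300,135]; print(c)
w=np.array([onz(m,*q,14) for q in c]); print(w.round(0), w.mean(0).round(1))
for i in range(4): d=w[(i+1)%4]-w[i]; print(np.hypot(*d[:2]).round(1),np.degrees(np.arctan2(d[1],d[0])).round(1))
for z,u,v in((60,309,278),): print('noz',onz(m,u,v,z))
g,l=blobs(im,(50,140,120),(85,255,255),100); print(g)
for u,v in((239,128),(405,132),(398,330),(247,330)): print(onz(m,u,v,25).round(0))
print('ball',onz(m,313,410,96))
E
```

```text
[[307.76991749 145.54867554]
 [342.81415939 143.21238708]
 [346.15487289 193.32299805]
 [311.11063004 195.6592865 ]]
[[423. 303.  14.]
 [414. 337.  14.]
 [462. 350.  14.]
 [471. 315.  14.]] [442.3 326.2  14. ]
34.6 104.0
49.4 15.1
35.7 -75.8
49.5 -166.2
noz [541.75860902 326.8534781   60.        ]
[([95.8, 27.0], [62, 0, 68, 60, 3400]), ([306.9, 274.1], [289, 246, 42, 48, 1022])]
[419. 237.  25.]
[394. 392.  25.]
[595. 433.  25.]
[625. 272.  25.]
ball [654.50725188 351.51090549  96.        ]
```

>>> carry_out(slide=[[-0.1, -0.01, -0.1], [-0.196, -0.018, -0.2], [-0.196, -0.018, -0.36], [-0.196, -0.018, -0.5], [-0.196, -0.018, -0.6], [-0.196, -0.018, -0.68], [-0.196, -0.018, -0.728], [-0.196, -0.018, -0.728]], dr=[[0, 0, 0.0125], [0, 0, 0.0125], [0, 0, 0.0125], [0, 0, 0.0125], [0, 0, 0.0125], [0, 0, 0.0125], [0, 0, 0.0125], [0, 0, 0.0125]], gripper=[100, 100, 100, 100, 100, 100, 100, 100])

```text
clock: 1.95
eef_pos: [440.9, 327.2, 118.7]
eef_rot: [-3.141, -0.003, -2.884]
wrist_force: [-0.0, -0.6, 0.2]
finger_gap: 94.2
finger_force: 0.0
```

>>> carry_out(slide=[[0, 0, 0], [0, 0, 0], [0, 0, 0], [0, 0, 0], [0, 0, 0], [0, 0, 0], [0, 0, 0], [0, 0, 0]], dr=[[0, 0, 0], [0, 0, 0], [0, 0, 0], [0, 0, 0], [0, 0, 0], [0, 0, 0], [0, 0, 0], [0, 0, 0]], gripper=[0, 0, 0, 0, 0, 0, 0, 0], newtons=15)

```text
clock: 2.62
eef_pos: [442.3, 327.0, 120.7]
eef_rot: [3.142, 0.0, -2.883]
wrist_force: [0.2, 0.2, -0.1]
finger_gap: 44.2
finger_force: 0.0
```

>>> carry_out(slide=[[0, 0, 0], [0, 0, 0], [0, 0, 0], [0, 0, 0], [0, 0, 0], [0, 0, 0]], dr=[[0, 0, 0], [0, 0, 0], [0, 0, 0], [0, 0, 0], [0, 0, 0], [0, 0, 0]], gripper=[0, 0, 0, 0, 0, 0])

```text
clock: 3.12
eef_pos: [442.3, 327.0, 120.6]
eef_rot: [-3.142, -0.0, -2.883]
wrist_force: [0.1, -0.6, -0.5]
finger_gap: 32.2
finger_force: 15.0
```

>>> carry_out(slide=[[0, 0, 0.08], [0, 0, 0.22], [0, 0, 0.38], [0, 0, 0.54], [0, 0, 0.68], [0, 0, 0.76], [0, 0, 0.76]], dr=[[0, 0, 0], [0, 0, 0], [0, 0, 0], [0, 0, 0], [0, 0, 0], [0, 0, 0], [0, 0, 0]], gripper=[0, 0, 0, 0, 0, 0, 0])

```text
clock: 3.7
eef_pos: [442.9, 327.5, 315.5]
eef_rot: [3.139, 0.007, -2.883]
wrist_force: [0.6, 0.1, -0.8]
finger_gap: 31.9
finger_force: 15.0
```

```bash
python3 - <<'E'
from h import *
S,ms=load('scene0'); D,md=load('side0')
# tote corners from side view too
for u,v in((353,338),(436,278),(513,322),(428,403)): print(onz(md,u,v,85).round(0))
for u,v in((185,168),(263,132),(300,176),(222,202)): print(onz(ms,u,v,85).round(0))
print(read_state()['finger_gap'],read_state()['finger_force'])
E
```

```text
[ 428. -251.   85.]
[ 660. -231.   85.]
[ 686. -398.   85.]
[ 437. -426.   85.]
[ 682. -390.   85.]
[ 449. -411.   85.]
[ 442. -221.   85.]
[ 649. -239.   85.]
31.879569397045206 14.99991774559021
```

>>> carry_out(slide=[[0.02, -0.13, 0], [0.04, -0.28, 0], [0.06, -0.44, 0], [0.08, -0.6, 0], [0.1, -0.76, 0], [0.12, -0.92, 0], [0.14, -1, 0], [0.14, -1, 0]], dr=[[0, 0, -0.003], [0, 0, -0.006], [0, 0, -0.01], [0, 0, -0.014], [0, 0, -0.02], [0, 0, -0.025], [0, 0, -0.028], [0, 0, -0.028]], gripper=[0, 0, 0, 0, 0, 0, 0, 0])

```text
clock: 4.37
eef_pos: [477.6, 73.7, 309.6]
eef_rot: [-3.141, -0.001, -3.064]
wrist_force: [0.7, -0.4, -1.0]
finger_gap: 31.8
finger_force: 15.0
```

>>> carry_out(slide=[[0.02, -0.16, 0], [0.04, -0.32, 0], [0.06, -0.48, 0], [0.08, -0.64, 0], [0.1, -0.8, 0], [0.12, -0.95, 0], [0.14, -1, 0], [0.14, -1, 0]], dr=[[0, 0, 0], [0, 0, 0], [0, 0, 0], [0, 0, 0], [0, 0, 0], [0, 0, 0], [0, 0, 0], [0, 0, 0]], gripper=[0, 0, 0, 0, 0, 0, 0, 0])

```text
clock: 5.03
eef_pos: [512.6, -174.8, 309.3]
eef_rot: [3.141, -0.002, -3.062]
wrist_force: [-0.7, -0.2, -0.3]
finger_gap: 31.9
finger_force: 15.0
```

```bash
python3 - <<'E'
from h import *
im,m=snap('wrist','w2'); s=read_state(); print(s['joints'],s['eef_pos'],s['eef_rot'],s['finger_force'])
E
```

```text
[-3.93526777e-01  2.74844373e-01  1.53712493e+00  2.91015985e-04
  1.33142407e+00 -2.04568930e+00] [ 512.40214383 -173.05872116  309.44597136] [ 3.14051796e+00 -1.47224888e-03 -3.06029492e+00] 14.99993160367012
```

View pics/w2.png

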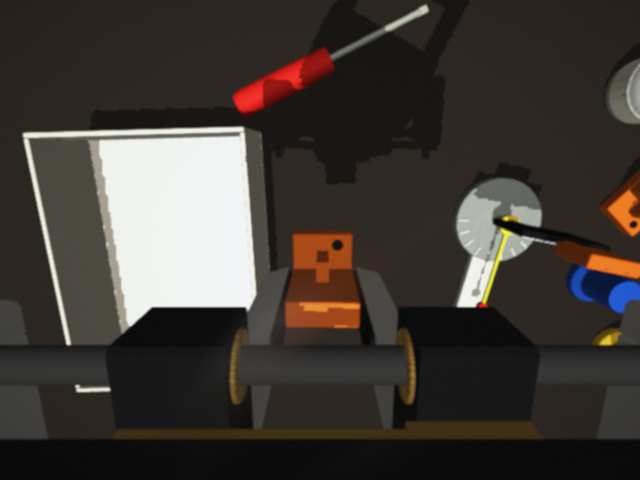

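The wrist view shows the bracket held. The tote rim corners are at (24,134), (243,129) and (78,391), and the rig base is at (499,220).

```bash
python3 - <<'E'
from h import *
im,m=load('w2')
a,b,c=[onz(m,u,v,85) for u,v in((24,134),(244,129),(77,391))]
print(a.round(0),b.round(0),c.round(0),np.linalg.norm(a-b),np.linalg.norm(a-c))
print('centre',(b+c)/2, np.degrees(np.arctan2(*(c-a)[1::-1])))
E
```

```text
[ 450. -422.   85.] [ 432. -245.   85.] [ 688. -398.   85.] 178.61433622623616 238.3997775392529
centre [ 559.97781348 -321.34747947   85.        ] 5.8357623951352675
```

>>> carry_out(slide=[[-0.01, -0.15, 0], [-0.01, -0.31, 0], [-0.01, -0.47, 0], [-0.01, -0.58, 0], [-0.01, -0.612, -0.04], [-0.01, -0.612, -0.2], [-0.01, -0.612, -0.36], [-0.01, -0.612, -0.5], [-0.01, -0.612, -0.6], [-0.01, -0.612, -0.66]], dr=[[0, 0, 0], [0, 0, 0], [0, 0, 0], [0, 0, 0], [0, 0, 0], [0, 0, 0], [0, 0, 0], [0, 0, 0], [0, 0, 0], [0, 0, 0]], gripper=[0, 0, 0, 0, 0, 0, 0, 0, 0, 0])

```text
clock: 5.92
eef_pos: [509.5, -322.7, 141.7]
eef_rot: [3.138, -0.004, -3.057]
wrist_force: [0.6, -0.3, -0.8]
finger_gap: 31.7
finger_force: 15.0
```

>>> carry_out(slide=[[0, 0, -0.03], [0, 0, -0.06], [0, 0, -0.08], [0, 0, -0.092], [0, 0, -0.096], [0, 0, -0.096]], dr=[[0, 0, 0], [0, 0, 0], [0, 0, 0], [0, 0, 0], [0, 0, 0], [0, 0, 0]], gripper=[0, 0, 0, 0, 0, 0])

```text
clock: 6.42
eef_pos: [510.0, -325.9, 122.1]
eef_rot: [-3.141, 0.001, -3.059]
wrist_force: [0.7, 0.1, 0.3]
finger_gap: 31.8
finger_force: 15.0
```

>>> carry_out(slide=[[0, 0, -0.004], [0, 0, -0.004], [0, 0, -0.004], [0, 0, -0.004], [0, 0, -0.004], [0, 0, -0.004], [0, 0, -0.004]], dr=[[0, 0, 0], [0, 0, 0], [0, 0, 0], [0, 0, 0], [0, 0, 0], [0, 0, 0], [0, 0, 0]], gripper=[0, 70, 70, 70, 70, 70, 70])

```text
clock: 7.0
eef_pos: [509.8, -326.0, 120.7]
eef_rot: [-3.142, 0.0, -3.059]
wrist_force: [0.1, -0.8, -0.4]
finger_gap: 65.4
finger_force: 0.0
```

>>> carry_out(slide=[[0, 0, 0.1], [0, 0, 0.25], [0, 0, 0.4], [0, 0, 0.56], [0, 0, 0.7], [0, 0, 0.76], [0, 0.05, 0.76]], dr=[[0, 0, 0], [0, 0, 0], [0, 0, 0], [0, 0, 0], [0, 0, 0], [0, 0, 0], [0, 0, 0]], gripper=[70, 70, 70, 70, 90, 90, 90])

```text
clock: 7.58
eef_pos: [510.1, -314.8, 314.9]
eef_rot: [-3.137, 0.005, -3.06]
wrist_force: [-0.7, -0.1, 0.0]
finger_gap: 82.4
finger_force: 0.0
```

```bash
python3 - <<'E'
from h import *
s=read_state();print(s['eef_pos'],s['eef_rot'],s['clock'])
im,m=snap('scene','s2')
print(blobs(im[120:240,180:310],(5,150,60),(18,255,255),20)[0])
E
```

```text
[ 510.05910981 -314.7804653   314.90261995] [-3.13699098  0.00507227 -3.06030848] 7.5833
[([79.1, 56.5], [70, 43, 20, 24, 236])]
```

>>> carry_out(slide=[[0, 0.13, 0], [0, 0.28, 0], [0, 0.44, 0], [0, 0.6, 0], [0, 0.76, 0], [0, 0.92, 0], [0, 1, 0]], dr=[[0, 0, 0], [0, 0, 0], [0, 0, 0], [0, 0, 0], [0, 0, 0], [0, 0, 0], [0, 0, 0]], gripper=[90, 90, 90, 90, 90, 90, 90])

```text
clock: 8.22
eef_pos: [508.9, -59.6, 309.1]
eef_rot: [3.14, -0.002, -3.057]
wrist_force: [-0.0, -0.7, 0.0]
finger_gap: 84.4
finger_force: 0.0
```

>>> carry_out(slide=[[0.02, 0.16, 0], [0.04, 0.32, 0], [0.06, 0.48, 0], [0.08, 0.64, 0], [0.1, 0.8, 0], [0.12, 0.95, 0], [0.12, 1, 0]], dr=[[0, 0, 0.004], [0, 0, 0.008], [0, 0, 0.012], [0, 0, 0.018], [0, 0, 0.024], [0, 0, 0.028], [0, 0, 0.028]], gripper=[90, 90, 90, 90, 90, 90, 90])

```text
clock: 8.8
eef_pos: [539.1, 190.9, 308.6]
eef_rot: [3.141, -0.003, -2.878]
wrist_force: [-0.5, 0.9, -0.5]
finger_gap: 84.6
finger_force: 0.0
```

>>> carry_out(slide=[[0, 0.15, 0], [0, 0.31, 0], [0.007, 0.46, 0], [0.007, 0.54, 0], [0.007, 0.562, 0], [0.007, 0.562, -0.14], [0.007, 0.562, -0.28], [0.007, 0.562, -0.3], [0.007, 0.562, -0.3]], dr=[[0, 0, 0], [0, 0, 0], [0, 0, 0], [0, 0, 0], [0, 0, 0], [0, 0, 0], [0, 0, 0], [0, 0, 0], [0, 0, 0]], gripper=[90, 90, 90, 90, 90, 90, 90, 90, 90])

```text
clock: 9.55
eef_pos: [541.0, 325.9, 233.3]
eef_rot: [-3.14, -0.005, -2.884]
wrist_force: [0.4, -0.5, 0.1]
finger_gap: 84.4
finger_force: 0.0
```

```bash
python3 - <<'E'
from h import *
s=read_state();print(s['eef_pos'],s['eef_rot'],s['clock'])
im,m=snap('wrist','w3')
for c,q in blobs(im,(50,140,40),(85,255,255),300)[0]: print(c,q)
# top disc: bright green lower part of blob
k=cv2.inRange(cv2.cvtColor(im,cv2.COLOR_RGB2HSV),np.array((50,140,150)),np.array((85,255,255)))
cs=[c for c in cv2.findContours(k,0,2)[0] if cv2.contourArea(c)>300]
for c in cs: r=cv2.minEnclosingCircle(c); print(r, onz(m,*r[0],60), cv2.boundingRect(c))
E
```

```text
[540.97990929 325.91622885 233.29161567] [-3.1402882  -0.00513287 -2.88379485] 9.55
[322.5, 224.4] [296, 208, 53, 42, 1171]
((322.1700744628906, 234.142333984375), 26.617191314697266) [530.87654309 322.81770707  60.        ] (296, 210, 53, 40)
```

```bash
python3 - <<'E'
from h import *
im,m=load('w3'); cv2.imwrite('pics/c3.png',cv2.resize(im[150:330,220:440],(660,540))[:,:,::-1])
print(proj(m,[541.5,327,60]),proj(m,[541.5,327,20]))
E
```

```text
[324.01472808 249.33703506] [323.85819389 236.97930549]
```

View pics/c3.png

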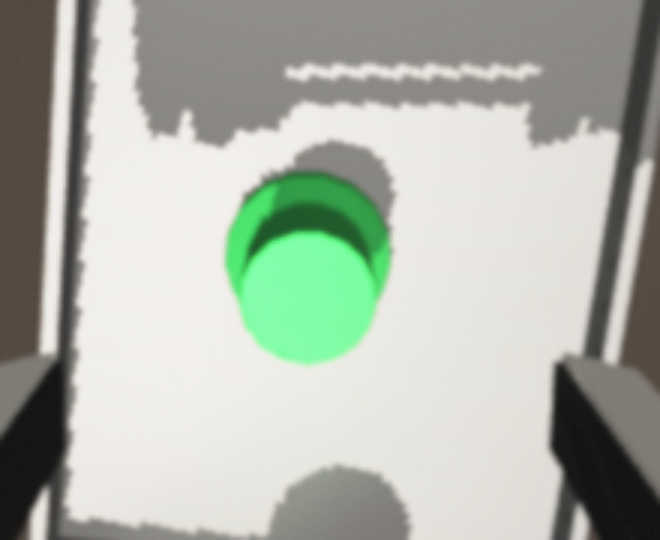

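The crop shows the nozzle top centre at (323,249), against a predicted (324,249), so I go down and grip.

>>> carry_out(slide=[[0, 0, -0.12], [0, 0, -0.25], [0, 0, -0.36], [0, 0, -0.42], [0, 0, -0.446], [0, 0, -0.446]], dr=[[0, 0, 0], [0, 0, 0], [0, 0, 0], [0, 0, 0], [0, 0, 0], [0, 0, 0]], gripper=[90, 90, 90, 90, 80, 70])

```text
clock: 10.1
eef_pos: [542.0, 326.9, 124.8]
eef_rot: [3.142, 0.0, -2.883]
wrist_force: [-0.7, 0.7, 0.1]
finger_gap: 74.6
finger_force: 0.0
```

>>> carry_out(slide=[[0, 0, 0], [0, 0, 0], [0, 0, 0], [0, 0, 0], [0, 0, 0], [0, 0, 0], [0, 0, 0], [0, 0, 0], [0, 0, 0], [0, 0, 0]], dr=[[0, 0, 0], [0, 0, 0], [0, 0, 0], [0, 0, 0], [0, 0, 0], [0, 0, 0], [0, 0, 0], [0, 0, 0], [0, 0, 0], [0, 0, 0]], gripper=[0, 0, 0, 0, 0, 0, 0, 0, 0, 0])

```text
clock: 10.93
eef_pos: [541.6, 327.1, 124.5]
eef_rot: [3.142, 0.0, -2.883]
wrist_force: [-0.6, -0.5, 5.6]
finger_gap: 33.7
finger_force: 15.0
```

>>> carry_out(slide=[[0, 0, 0.08], [0, 0, 0.22], [0, 0, 0.38], [0, 0, 0.54], [0, 0, 0.68], [0, 0, 0.746], [0, 0, 0.746]], dr=[[0, 0, 0], [0, 0, 0], [0, 0, 0], [0, 0, 0], [0, 0, 0], [0, 0, 0], [0, 0, 0]], gripper=[0, 0, 0, 0, 0, 0, 0])

```text
clock: 11.52
eef_pos: [542.0, 327.3, 315.2]
eef_rot: [3.14, 0.007, -2.883]
wrist_force: [0.3, 0.2, -1.0]
finger_gap: 33.9
finger_force: 15.0
```

>>> carry_out(slide=[[0, -0.13, 0], [0, -0.28, 0], [0, -0.44, 0], [0, -0.6, 0], [0, -0.76, 0], [0, -0.92, 0], [0, -1, 0]], dr=[[0, 0, -0.003], [0, 0, -0.006], [0, 0, -0.01], [0, 0, -0.014], [0, 0, -0.02], [0, 0, -0.025], [0, 0, -0.028]], gripper=[0, 0, 0, 0, 0, 0, 0])

```text
clock: 12.1
eef_pos: [541.0, 73.5, 309.2]
eef_rot: [-3.141, -0.002, -3.063]
wrist_force: [0.9, -0.0, -0.9]
finger_gap: 33.6
finger_force: 15.0
```

>>> carry_out(slide=[[0.04, -0.16, 0], [0.08, -0.32, 0], [0.12, -0.48, 0], [0.16, -0.63, 0], [0.2, -0.78, 0], [0.24, -0.93, 0], [0.272, -1, 0]], dr=[[0, 0, 0], [0, 0, 0], [0, 0, 0], [0, 0, 0], [0, 0, 0], [0, 0, 0], [0, 0, 0]], gripper=[0, 0, 0, 0, 0, 0, 0])

```text
clock: 12.68
eef_pos: [609.3, -177.0, 308.6]
eef_rot: [3.141, -0.002, -3.062]
wrist_force: [0.7, 0.5, 0.0]
finger_gap: 34.1
finger_force: 15.0
```

>>> carry_out(slide=[[0, -0.15, 0], [0, -0.31, 0], [0, -0.46, 0], [0, -0.55, 0], [0, -0.572, 0], [0, -0.572, -0.14], [0, -0.572, -0.3], [0, -0.572, -0.45], [0, -0.572, -0.55], [0, -0.572, -0.64]], dr=[[0, 0, 0], [0, 0, 0], [0, 0, 0], [0, 0, 0], [0, 0, 0], [0, 0, 0], [0, 0, 0], [0, 0, 0], [0, 0, 0], [0, 0, 0]], gripper=[0, 0, 0, 0, 0, 0, 0, 0, 0, 0])

```text
clock: 13.52
eef_pos: [608.8, -314.5, 146.7]
eef_rot: [3.139, -0.003, -3.058]
wrist_force: [1.1, -0.4, -0.2]
finger_gap: 33.7
finger_force: 15.0
```

>>> carry_out(slide=[[0, 0, -0.04], [0, 0, -0.07], [0, 0, -0.09], [0, 0, -0.1], [0, 0, -0.104], [0, 0, -0.104]], dr=[[0, 0, 0], [0, 0, 0], [0, 0, 0], [0, 0, 0], [0, 0, 0], [0, 0, 0]], gripper=[0, 0, 0, 0, 0, 0])

```text
clock: 14.02
eef_pos: [609.8, -316.1, 125.5]
eef_rot: [-3.141, 0.001, -3.059]
wrist_force: [0.3, 0.5, -1.0]
finger_gap: 33.8
finger_force: 15.0
```

>>> carry_out(slide=[[0, 0, -0.004], [0, 0, -0.004], [0, 0, -0.004], [0, 0, -0.004], [0, 0, -0.004], [0, 0, -0.004], [0, 0, -0.004]], dr=[[0, 0, 0], [0, 0, 0], [0, 0, 0], [0, 0, 0], [0, 0, 0], [0, 0, 0], [0, 0, 0]], gripper=[0, 70, 70, 70, 70, 70, 70])

```text
clock: 14.6
eef_pos: [609.6, -316.0, 123.7]
eef_rot: [-3.142, 0.0, -3.059]
wrist_force: [0.0, -0.7, -0.4]
finger_gap: 65.2
finger_force: 0.0
```

>>> carry_out(slide=[[0, 0, 0.1], [0, 0, 0.25], [0, 0, 0.4], [0, 0, 0.56], [0, 0, 0.7], [0, 0, 0.746], [0, 0, 0.746], [0, 0, 0.746]], dr=[[0, 0, 0], [0, 0, 0], [0, 0, 0], [0, 0, 0], [0, 0, 0], [0, 0, 0], [0, 0, 0], [0, 0, 0]], gripper=[70, 70, 70, 70, 70, 60, 60, 60])

```text
clock: 15.27
eef_pos: [609.4, -315.9, 309.4]
eef_rot: [3.141, -0.0, -3.059]
wrist_force: [0.2, 0.3, -0.5]
finger_gap: 56.7
finger_force: 0.0
```

```bash
python3 - <<'E'
from h import *
s=read_state();print(s['joints'],s['eef_pos'],s['eef_rot'],s['clock'])
im,m=snap('scene','s3'); im2,m2=snap('side','d3')
cv2.imwrite('pics/c4.png',np.hstack([cv2.resize(im[120:320,170:430],(400,308)),cv2.resize(im2[200:430,230:530],(400,308))])[:,:,::-1])
E
```

```text
[-5.31579661e-01  6.13748537e-01  1.05648231e+00  7.13030202e-06
  1.47173122e+00 -2.18500556e+00] [ 609.439549   -315.91494432  309.42469685] [ 3.14137396e+00 -2.97801199e-04 -3.05896376e+00] 15.2667
```

View pics/c4.png

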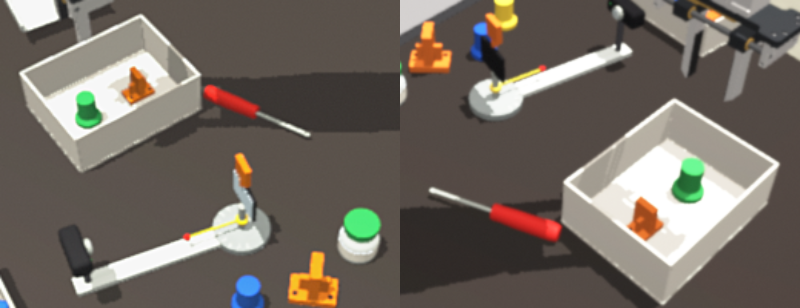

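Both prints stand in the tote. The bracket is at crop left (138,85) and the nozzle at (87,108). Next I go to the mirror, turning the tool about -105° on the way.

>>> carry_out(slide=[[-0.04, 0.12, 0], [-0.08, 0.24, 0], [-0.12, 0.36, 0], [-0.16, 0.48, 0], [-0.2, 0.6, 0], [-0.24, 0.72, 0], [-0.28, 0.84, 0], [-0.32, 0.92, 0], [-0.34, 0.96, 0], [-0.36, 1, 0]], dr=[[0, 0, -0.019], [0, 0, -0.038], [0, 0, -0.057], [0, 0, -0.076], [0, 0, -0.095], [0, 0, -0.114], [0, 0, -0.133], [0, 0, -0.152], [0, 0, -0.171], [0, 0, -0.19]], gripper=[60, 60, 60, 60, 60, 60, 60, 60, 60, 60])

```text
clock: 16.2
eef_pos: [518.7, -64.8, 308.6]
eef_rot: [-3.139, -0.002, 2.026]
wrist_force: [0.2, 0.2, -0.2]
finger_gap: 56.3
finger_force: 0.0
```

>>> carry_out(slide=[[-0.04, 0.1, 0], [-0.06, 0.2, 0], [-0.08, 0.28, 0], [-0.08, 0.308, 0], [-0.08, 0.308, 0], [-0.08, 0.308, 0], [-0.08, 0.308, 0], [-0.08, 0.308, 0]], dr=[[0, 0, -0.019], [0, 0, -0.038], [0, 0, -0.057], [0, 0, -0.076], [0, 0, -0.095], [0, 0, -0.101], [0, 0, -0.101], [0, 0, -0.101]], gripper=[60, 60, 60, 60, 60, 60, 60, 60])

```text
clock: 16.87
eef_pos: [499.3, 11.0, 309.0]
eef_rot: [-3.14, 0.0, 1.398]
wrist_force: [-0.4, 0.0, -0.4]
finger_gap: 56.4
finger_force: 0.0
```

```bash
python3 - <<'E'
from h import *
im,m=load('w2'); ms=load('scene0')[1]
h=lambda im,lo,hi,n=4:[b for b in blobs(im,lo,hi,n)[0]]
print('tip',[b for b in h(im,(0,150,60),(8,255,255)) if 460<b[0][0]<520 and 280<b[0][1]<330])
print('needle yel',[b for b in h(im,(20,120,60),(34,255,255)) if 460<b[0][0]<540 and b[0][1]<330])
print('base',onz(m,499,220,10),'tip',onz(m,483,306,34),'scene tip',onz(ms,290.9,273.4,34))
s=read_state();print(s['joints'],s['eef_pos'],s['eef_rot'],s['clock'])
im,m=snap('wrist','w4')
for c,q in h(im,(5,150,60),(18,255,255),150): print('or',c,q,onz(m,*c,171))
E
```

```text
tip [([482.1, 305.3], [477, 303, 11, 5, 43])]
needle yel [([509.4, 218.2], [501, 215, 18, 8, 93]), ([496.0, 263.6], [482, 227, 32, 76, 384])]
base [500.88005232  13.43232933  10.        ] tip [590.0796263    2.19715752  34.        ] scene tip [588.26596757  -2.17147081  34.        ]
[-5.12272147e-02  1.82583549e-01  1.65145878e+00 -4.69385414e-06
  1.30962959e+00  1.21902428e-01] [499.32330719  11.04594764 308.97655532] [-3.13952937e+00  2.57338340e-04  1.39766817e+00] 16.8667
or [262.0, 71.1] [219, 23, 86, 90, 1563] [484.90603765 126.38725956 171.        ]
or [324.2, 256.6] [317, 223, 17, 65, 934] [500.67682018  13.66242687 171.        ]
or [225.2, 433.4] [182, 428, 106, 11, 699] [ 408.29110093 -103.80481166  171.        ]
```

View pics/w4.png

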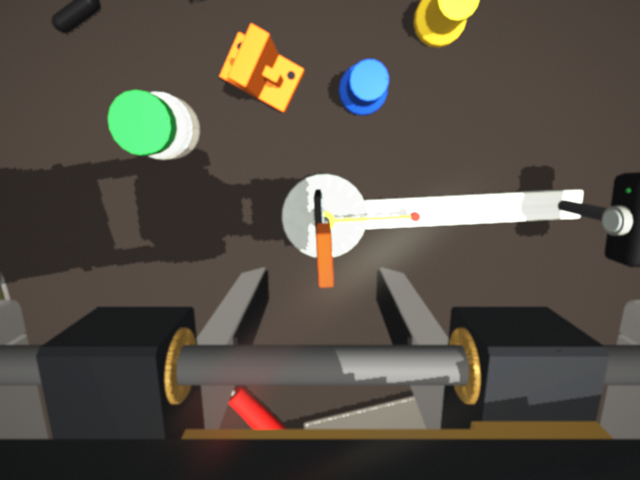

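The wrist view shows the orange fin at (324,256), the rig base at (324,215), the needle pointing right with its tip at (415,216), and the rail running to the webcam at right.

```bash
python3 - <<'E'
from h import *
im,m=load('w4')
ang=lambda a,b:np.degrees(np.arctan2(*(b-a)[1::-1])).round(1)
hsv=cv2.cvtColor(im,cv2.COLOR_RGB2HSV)
k=cv2.inRange(hsv,np.array((5,150,60)),np.array((18,255,255)));k[:215]=0;k[295:]=0;k[:,:300]=0;k[:,345:]=0
for v in range(222,289,6): x=np.where(k[v])[0]; print(v,x.min() if len(x) else '',x.max() if len(x) else '',im[v,324])
c=cv2.boxPoints(cv2.minAreaRect(cv2.findNonZero(k))); print(c.round(0).tolist())
a,b=onz(m,324,228,171),onz(m,326,286,171); print('fin top',a.round(1),b.round(1),(a+b)/2,ang(a,b),np.linalg.norm(a-b))
# rail centreline
w=(hsv[:,:,2]>170)&(hsv[:,:,1]<40)
p=[(u,np.where(w[180:240,u])[0].mean()+180,w[180:240,u].sum()) for u in range(440,520,20)]; print(p)
f=np.polyfit([q[0] for q in p],[q[1] for q in p],1); A=onz(m,430,np.polyval(f,430),12);B=onz(m,520,np.polyval(f,520),12);print('rail',A,B,ang(A,B))
# base disc
g=cv2.inRange(hsv,np.array((0,0,90)),np.array((180,60,255)));g[:,370:]=0;g[:165]=0;g[265:]=0;g[:,:275]=0
print(cv2.boundingRect(g)); print('base',onz(m,324,215,8))
t=[b for b in blobs(im,(0,150,60),(6,255,255),4)[0] if 400<b[0][0]<430 and 190<b[0][1]<240]; print('tip',t, onz(m,*t[0][0],34) if t else '')
print(onz(m,415,216,34))
E
```

```text
222   [192 183 170]
228 317 329 [153  73  30]
234 317 330 [235 120  45]
240 317 330 [247 144  55]
246 317 330 [248 145  58]
252 318 330 [247 144  58]
258 317 332 [247 146  60]
264 317 332 [247 145  61]
270 317 333 [246 144  63]
276 318 333 [245 143  65]
282 318 333 [243 139  65]
288   [137  97  78]
[[317.0, 287.0], [317.0, 223.0], [333.0, 223.0], [333.0, 287.0]]
fin top [503.7  31.8 171. ] [498.4  -5.9 171. ] [501.07747167  12.94946895 171.        ] -98.0 38.126673264278054
[(440, np.float64(210.5), np.int64(30)), (460, np.float64(209.5), np.int64(30)), (480, np.float64(208.5), np.int64(30)), (500, np.float64(207.5), np.int64(30))]
rail [611.74747416  -2.34185426  12.        ] [705.26689437 -13.91952078  12.        ] -7.1
(276, 170, 94, 95)
base [500.99963645  12.07416339   8.        ]
tip [([412.2, 214.8], [412, 214, 2, 3, 4])] [588.06392162   1.5386286   34.        ]
[ 5.90667531e+02 -1.45811729e-01  3.40000000e+01]
```

>>> carry_out(slide=[[0.006, 0.004, -0.1], [0.006, 0.004, -0.2], [0.006, 0.004, -0.27], [0.006, 0.004, -0.304], [0.006, 0.004, -0.304], [0.006, 0.004, -0.304]], dr=[[0, 0, 0.007], [0, 0, 0.007], [0, 0, 0.007], [0, 0, 0.007], [0, 0, 0.007], [0, 0, 0.007]], gripper=[60, 60, 60, 60, 60, 60])

```text
clock: 17.42
eef_pos: [501.2, 11.9, 234.5]
eef_rot: [-3.142, 0.0, 1.44]
wrist_force: [0.6, -0.1, 0.3]
finger_gap: 56.6
finger_force: 0.0
```

>>> carry_out(slide=[[0, 0, 0], [0, 0, 0], [0, 0, 0], [0, 0, 0], [0, 0, 0], [0, 0, 0], [0, 0, 0], [0, 0, 0], [0, 0, 0], [0, 0, 0]], dr=[[0, 0, 0], [0, 0, 0], [0, 0, 0], [0, 0, 0], [0, 0, 0], [0, 0, 0], [0, 0, 0], [0, 0, 0], [0, 0, 0], [0, 0, 0]], gripper=[0, 0, 0, 0, 0, 0, 0, 0, 0, 0], newtons=15)

```text
clock: 18.25
eef_pos: [500.9, 12.1, 234.2]
eef_rot: [-3.141, -0.0, 1.44]
wrist_force: [-2.8, 0.9, 2.6]
finger_gap: 9.9
finger_force: 15.0
```

Gripped at the fin's 10 mm thickness with almost no side force. Now I turn it 36.4°.

>>> carry_out(slide=[[0, 0, 0], [0, 0, 0], [0, 0, 0], [0, 0, 0], [0, 0, 0], [0, 0, 0], [0, 0, 0], [0, 0, 0], [0, 0, 0], [0, 0, 0]], dr=[[0, 0, 0.012], [0, 0, 0.024], [0, 0, 0.036], [0, 0, 0.048], [0, 0, 0.06], [0, 0, 0.072], [0, 0, 0.084], [0, 0, 0.096], [0, 0, 0.101], [0, 0, 0.101]], gripper=[0, 0, 0, 0, 0, 0, 0, 0, 0, 0])

```text
clock: 19.08
eef_pos: [500.6, 12.0, 234.2]
eef_rot: [-3.14, -0.001, 2.077]
wrist_force: [-7.9, -0.1, 4.8]
finger_gap: 9.8
finger_force: 15.0
```

>>> carry_out(slide=[[0, 0, 0], [0, 0, 0]], dr=[[0, 0, 0], [0, 0, 0]], gripper=[0, 0])

```text
clock: 19.25
eef_pos: [500.6, 12.0, 234.2]
eef_rot: [-3.14, -0.001, 2.074]
wrist_force: [-8.5, -0.0, 5.0]
finger_gap: 9.9
finger_force: 15.0
```

```bash
python3 - <<'E'
from h import *
s=read_state();print(s['eef_pos'],s['eef_rot'],s['wrist_force'],s['finger_force'],s['clock'])
S,ms=snap('scene','s5'); D,md=snap('side','d5'); W,mw=snap('wrist','w5')
for n,im,m in(('s',S,ms),('d',D,md),('w',W,mw)):
    print(n,'red',[(c,q) for c,q in blobs(im,(0,150,60),(8,255,255),3)[0] if q[4]<600][:14])
    print(n,'yel',[(c,q) for c,q in blobs(im,(20,120,60),(34,255,255),8)[0]])
cv2.imwrite('pics/w5b.png',np.vstack([cv2.resize(W,(480,360))[:260],cv2.resize(S[200:320,200:440],(480,240))])[:,:,::-1])
E
```

```text
[500.56489922  12.01742275 234.1769283 ] [-3.14020730e+00 -7.09611336e-04  2.07437674e+00] [-8.52620545e+00 -5.13658986e-03  4.97909019e+00] 15.002337098121643 19.25
s red [([132.0, 0.3], [130, 0, 6, 2, 9]), ([308.5, 181.7], [302, 175, 15, 15, 123]), ([330.4, 294.0], [328, 292, 6, 5, 22]), ([125.4, 314.8], [114, 302, 25, 28, 434]), ([347.6, 401.5], [337, 391, 22, 22, 391])]
s yel [([314.1, 205.4], [310, 201, 9, 9, 37]), ([333.5, 215.7], [331, 214, 5, 5, 11]), ([326.9, 264.4], [323, 259, 8, 15, 47]), ([329.3, 284.6], [328, 275, 4, 17, 41]), ([141.1, 300.9], [139, 299, 6, 5, 10]), ([310.1, 346.6], [299, 332, 23, 29, 523]), ([143.4, 355.2], [131, 345, 28, 24, 509])]
d red [([270.7, 153.1], [265, 145, 15, 18, 151]), ([471.3, 202.6], [460, 196, 24, 15, 227]), ([299.0, 232.0], [299, 231, 1, 3, 3])]
d yel [([322.8, 136.6], [316, 128, 13, 16, 111]), ([275.2, 137.3], [271, 133, 9, 11, 74]), ([439.5, 184.5], [427, 178, 26, 16, 246]), ([311.9, 208.8], [307, 195, 12, 28, 236]), ([300.9, 265.6], [297, 263, 9, 6, 39])]
w red [([418.9, 172.7], [411, 166, 16, 15, 183]), ([89.2, 340.5], [71, 333, 32, 13, 237])]
w yel [([345.4, 9.3], [334, 0, 30, 19, 223]), ([387.8, 15.1], [355, 0, 75, 41, 1740]), ([386.1, 70.9], [355, 42, 63, 57, 1639]), ([588.6, 136.1], [538, 106, 102, 63, 5171]), ([374.7, 203.1], [324, 175, 91, 71, 584]), ([354.0, 376.0], [352, 352, 5, 49, 149]), ([290.3, 380.8], [289, 360, 4, 43, 104])]
```

View pics/w5b.png

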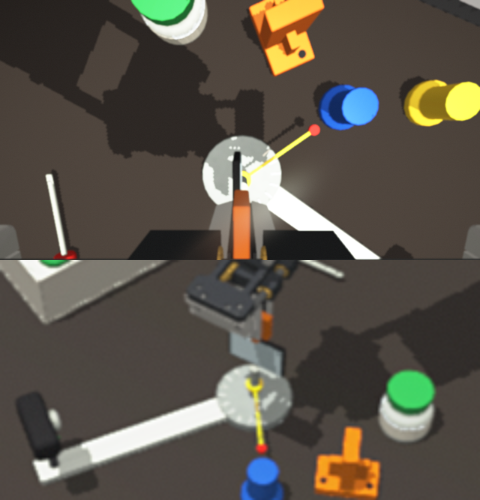

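The wrist crop (top) and scene crop (bottom) show the fin gripped and the needle swung round. Its tip is at wrist pixel (419,173) and scene pixel (330,294).

```bash
python3 - <<'E'
from h import *
ax=np.array([501,12,0])
A=lambda p:np.degrees(np.arctan2(p[1]-ax[1],p[0]-ax[0])).round(2)
ps=[]
for f,u,v in(('w5',418.9,172.7),('s5',330.4,294.0)):
    p=onz(load(f)[1],u,v,34); print(f,p.round(1),A(p),np.hypot(*(p-ax)[:2]).round(1))
# needle direction as seen by wrist: fit line through yellow px
im,m=load('w5');_,l=blobs(im,(20,120,60),(34,255,255),8);
y,x=np.where((l>0)&(l==l[int(203),375])) if l[203,375] else np.where(cv2.inRange(cv2.cvtColor(im,cv2.COLOR_RGB2HSV),np.array((20,120,60)),np.array((34,255,255)))>0)
s=(x>324)&(x<415)&(y>175)&(y<232);f=np.polyfit(x[s],y[s],1)
a,b=[onz(m,u,np.polyval(f,u),34) for u in(340,410)]; print('dir',a,b,np.degrees(np.arctan2(*(b-a)[1::-1])))
tip=tri(ray(m,418.9,172.7),ray(load('s5')[1],330.4,294.)); print('tri',tip,A(tip))
for B in([654.5,351.5],[656.7,352.9]): print('ball',A(B))
b=tri(ray(load('s5')[1],347.6,401.5),ray(load('d5')[1],271.5,153.1)); print(b,A(b))
for f,u,v in(('scene0',347.5,401.6),('side0',273.2,153.2),('w1',312.9,410.1)):
    p=onz(load(f)[1],u,v,96); print(f,p.round(1),A(p))
E
```

```text
w5 [540.2  92.8  34. ] 64.12 89.8
s5 [537.5  92.4  34. ] 65.59 88.2
dir [507.5063893   27.84553682  34.        ] [536.92541364  85.17842629  34.        ] 62.836439251062124
tri [538.91351228  93.1430539   36.60868552] 64.96
ball 65.67
ball 65.45
[654.75373651 354.0746116  100.25326442] 65.8
scene0 [655.2 351.9  96. ] 65.6
side0 [660.7 358.   96. ] 65.23
w1 [654.6 351.4  96. ] 65.65
```

The needle reads about 64.8° and the ball lies at 65.6°. I trim the mirror by 0.45° and hold.

>>> carry_out(slide=[[0, 0, 0], [0, 0, 0], [0, 0, 0], [0, 0, 0], [0, 0, 0], [0, 0, 0], [0, 0, 0], [0, 0, 0], [0, 0, 0], [0, 0, 0]], dr=[[0, 0, 0.0012], [0, 0, 0.0012], [0, 0, 0.0012], [0, 0, 0.0012], [0, 0, 0.0012], [0, 0, 0.0012], [0, 0, 0.0012], [0, 0, 0.0012], [0, 0, 0.0012], [0, 0, 0.0012]], gripper=[0, 0, 0, 0, 0, 0, 0, 0, 0, 0])

```text
clock: 20.23
eef_pos: [500.6, 12.0, 234.1]
eef_rot: [-3.14, -0.001, 2.082]
wrist_force: [-7.1, -0.1, 4.4]
finger_gap: 10.0
finger_force: 15.0
```

```bash
python3 - <<'E'
from h import *
s=read_state();print(s['eef_rot'],s['wrist_force'],s['finger_force'],s['clock'])
S,ms=snap('scene','s6'); W,mw=snap('wrist','w6')
for im,m,(a,b) in((S,ms,(330,294)),(W,mw,(419,173))):
    for c,q in blobs(im,(0,150,60),(8,255,255),3)[0]:
        if abs(c[0]-a)+abs(c[1]-b)<15: p=onz(m,*c,34); print(np.degrees(np.arctan2(p[1]-12,p[0]-501)))
print(sign_off())
E
```

```text
[-3.14014024e+00 -6.93240308e-04  2.08195695e+00] [-7.06745668 -0.13007945  4.43810804] 15.002542734146118 20.2333
66.47190179398856
65.02745617881446
the job is handed in; nothing more can be done
None
```

I set both prints down in the white tote and turned the mirror until its needle points at the marker ball, about 65.7° measured against 65.6° to the ball. The job was handed in at about 20 s with the fin still gripped at 15 N; no verdict came back.

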